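# Fill the stall crate level with its rim

## Task

The wooden crate for the market stall has one compartment still empty. Two seasonings stand on the open worktop to the right of the crate, near the front: a spice jar and a wooden pepper mill (not the ones lined up along the wall). Stand the one that does not stick out above the rim upright in the empty compartment and leave the other where it is, then slide the crate's check bar along the rim, right across all the compartments to the stop at its other end, to prove that nothing sticks out, and let go.

Things in the scene. Friction and masses are not known exactly. Their poses are not given: they have to be found in the camera images.
- jar_middle (a point): Middle of the loose spice jar (clear, round-cornered, yellow cap, 42 mm wide all round, 96 mm tall, about 0.11 kg), half-way up, 48 mm above its underside; z up along the jar, x and y square to its sides. Jars of this shape in the crate or along the wall are not meant.
- mill_middle (a point): Middle of the dark brown wooden pepper mill on the open worktop (58 mm across, 170 mm tall), half-way up, 85 mm above its underside; z up along the mill.
- empty_bay (a point): Centre of the thin dark liner on the floor of the empty compartment, 7.5 mm above the worktop; axes of the crate: y along its row of three compartments, z up. Each is 124 mm in x, 68 mm in y, 73 mm apart, open on top; others hold a steel cup and a jar. Wooden crate 136 x 320 mm, fixed, rim 112 mm above the worktop, dividers 98 mm, closed decks at both ends.
- bar_grip (a point): Middle of the black grip plate (14 mm thick along y, 50 mm wide along x, 42 mm tall) upright on the aluminium check bar (148 x 26 x 10 mm) lying across the crate's rim. Point 143 mm above the worktop, 21 mm above the bar, 21 mm below the plate's top. Axes of the crate; it slides along -y. At the start it is on the +y end deck, 55 mm or more from the nearest compartment's centre.
- check_bar (a joint): Travel of the check bar along the rim, m: 0 to 0.02 at the start (+y end), grows as it slides towards -y, 0.278 at the stop at the other end. About 2 N of friction, stays where left; its underside is level with the rim, so anything that stands higher blocks it.
There are look-alikes about, which are no part of the job. Leave any purple or turquoise look-alike of the part that bears jar_middle alone.

How it is judged:
By the outcome, as a careful person would: the job done as asked, in the order asked, and still so for the second after the job is handed in, with the robot touching nothing.
It also fails if it takes over 51 s, if anything falls off the work surface, if the arm or the gripper's body presses on something with over 40 N, if the wrist force passes 120 N, or if a joint passes its speed limit or range.

## Robot

A 6-joint arm with a two-finger parallel gripper is mounted at the origin on a cart in front of the work surface, level with it; the furniture and walls round the work are solid. World frame = base frame: x ahead of the robot, y to its left, z up, the work surface at z = 0. Lengths are in mm, angles in rad, forces in N, time in s.
With the tool pointing down it reaches from about 275 to 750 mm from the base axis. Payload 10.2 kg.
Tool frame: the origin (TCP) lies at the very end of the fingers, on their centre line; the grasp point (between the pads) lies 19 mm behind it (r.grip_depth is the distance from the TCP to the grasp point, in mm); z points along the fingers, y is the line along which they close (so a half turn about z gives the same grasp; the last joint's range is limited). The gripper opens to 88 mm and grips with 3 to 60 N. Pads are 18 mm wide; open, the fingers measure 123 mm over their backs; the gripper's body (75 mm by 187 mm) begins 45 mm behind the grasp point.
Start: joints at [-1.372, 0.313, 1.498, -0, 1.331, -0.223], TCP at [214.925, -478.997, 238.72] pointing down, gripper open.
Joint ranges: [-2.94, 2.94], [-0.97, 2.17], [0.19, 2.56], [-1.23, 4.37], [0.02, 3.11], [-2.88, 2.88]. Speed limits (rad/s): [2.39, 2.39, 3.01, 3.14, 3.14, 3.14].

## Interface

Orientations are given as a rotation vector (axis times angle).
In Python, from station import r gives the robot as it stands. The module is installed in compiled form; this text tells all that it offers.
- The arm moves only by the tool jog_arm, never from a script. Its argument "rows" is a list of rows, each an object of numbers: "fingers": the opening, from 0 (shut) to 1 (fully open); "dx", "dy", "dz": the shift along the tool's x, y, z in cm; "rx", "ry", "rz": the turn, a rotation vector about the tool's x, y, z in rad. A call has 1 to 10 rows; each row is the pose to reach, as a shift and turn from the pose commanded when the call began, along the tool's axes at that moment; what a row does not reach only later rows make up. A row lasts 1/10 s, in which the tool goes at most 50 mm and 8.59 degrees, less where a joint would pass 70% of its speed; a pose out of reach is approached as far as the arm can. A call with a gripper value outside its range is refused whole. The fingers move at their own pace and stop on an object; "newtons" is the grip in N (left out, the last holds). Time passes only in rows, so rows that repeat a pose let the fingers close. It gives the time, the measured TCP pose, the force, the opening and the grip force at its end, in the units of the state.
- r.get_state(): the state, without advancing time (a new reading comes with each control period).
- r.read_camera(name): name is "scene" or "top"; returns the picture (420x560x3 uint8, red, green, blue); there is no depth.
- r.camera_params(name): a dict with "intrinsics" (3x3 intrinsics, pixels), "eye" and "orientation" of the camera in the world. Camera axes: x right, y down, z forward; pixel columns grow to the right and rows downward; lengths in mm; the calibration is good to about 2 mm. A picture is of the moment at which its call begins. camera_params takes no time and is no camera call.
- r.hand_in(): hands the job in; it is judged then, once.
The state is a dict: "time_s": time; "q": joint angles; "dq": joint speeds; "effort": joint torques, N m; "tool_pos": TCP position; "ee_rot": TCP orientation; "wrist_force": force on the tool from outside, world axes, zero at the start; "torque": the same for the moment, N m; "width": opening from 0.0 (shut) to 1.0 (fully open); "grasp_force": force on a finger pad.
Only numpy, scipy, OpenCV 4.12 (cv2) and the standard library are available. Lean on these libraries where they do the work, as an engineer would, in place of code of your own. Each camera call takes 0.05 s, during which the arm holds its last target. There are 200 camera calls.

## Working session

There is one attempt and no reset: what is moved stays moved. The work goes in short steps, Python scripts to look and compute and a tool call to move; the robot and the scene stay as the last step left them, time stands still between calls to the robot, and variables do not carry over. Pictures are saved under pics/ and viewed, at most 10 in all, crops included, and the job is handed in when it is done.

Besides the shell and the picture viewer there is one more tool, called after "Call:" as name(argument=value, ...) on one line, values as JSON. jog_arm: Moves the arm, as the interface text tells. Its arguments: {"type":"object","properties":{"rows":{"type":"array"},"newtons":{"type":"number"}},"required":["rows"]}

```bash
mkdir -p pics; python3 - <<'E'
from station import r
import cv2
for n in ("scene","top"):
    im=r.read_camera(n); cv2.imwrite(f"pics/{n}0.png",im[:,:,::-1]); p=r.camera_params(n); print(n,p)
s=r.get_state();print(s)
E
```

```text
scene {'intrinsics': array([[478.71721103,   0.        , 274.36755484],
       [  0.        , 478.71721103, 209.1053599 ],
       [  0.        ,   0.        ,   1.        ]]), 'eye': array([-137.142911  , 1103.28030895,  694.03736649]), 'orientation': array([-0.57138977,  2.34998351, -1.51677252])}
top {'intrinsics': array([[465.85388236,   0.        , 281.07320278],
       [  0.        , 465.85388236, 211.82643221],
       [  0.        ,   0.        ,   1.        ]]), 'eye': array([ 374.86577145,  -49.04270108, 1463.77150089]), 'orientation': array([-2.1774367 ,  2.17548184, -0.10821836])}
{'time_s': 0.1, 'q': array([-1.37239127e+00,  3.13356637e-01,  1.49830585e+00, -2.74343532e-05,
        1.33100555e+00, -2.23415427e-01]), 'dq': array([-8.17233898e-04, -1.04495186e-03, -2.64946277e-03, -1.61955655e-03,
       -4.26934055e-04, -9.28346686e-05]), 'effort': array([ 1.75358113e-03, -4.02813041e+01, -2.52646190e+01,  6.94893161e-02,
        3.42107587e-02, -4.85843123e-05]), 'tool_pos': array([ 214.88045554, -478.78609197,  238.25824721]), 'ee_rot': array([-3.07092341e+00, -6.57477453e-01,  2.07216494e-05]), 'wrist_force': array([-0.16285827,  0.09214426, -0.00606997]), 'torque': array([-0.03803709, -0.0191447 , -0.0085516 ]), 'grasp_force': 0.0, 'width': 0.9988921193298086}
```

View pics/scene0.png

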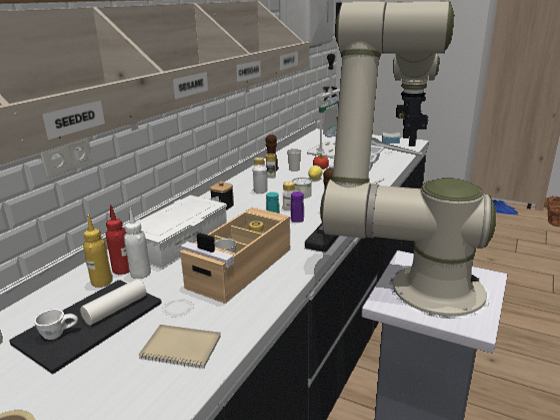

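View pics/top0.png

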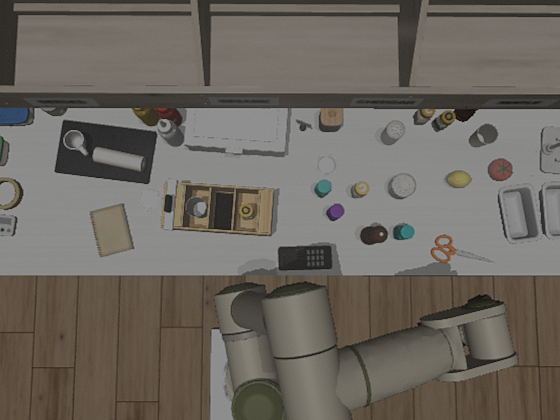

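Top view: the crate spans about (163–272, 180–235). A steel cup stands at (197,208), the empty dark bay is at (225,208) and a jar at (247,211). The bar grip is at (168,204). Candidates for the loose jar are the yellow cap at (361,188), turquoise at (323,188) and (404,232), purple at (336,212), and the yellow caps along the wall at (427,116) and (447,119). Only (361,188) fits: it has a yellow cap and stands on the open worktop. The mill is at (374,234). I'll confirm this in an enlarged crop.

```bash
cat > h.py <<'E'
import numpy as np, cv2
from scipy.spatial.transform import Rotation as R
from station import r
def ray(n,u,v):
    p=r.camera_params(n); d=np.linalg.solve(p["intrinsics"],[u,v,1.]); return p["eye"],R.from_rotvec(p["orientation"]).apply(d)
def plane(n,u,v,z):
    e,d=ray(n,u,v); return e+d*(z-e[2])/d[2]
def proj(n,P):
    p=r.camera_params(n); c=R.from_rotvec(p["orientation"]).inv().apply(np.array(P,float)-p["eye"]); c=c@p["intrinsics"].T; return c[...,:2]/c[...,2:]
E
python3 - <<'E'
import cv2,numpy as np
t=cv2.imread("pics/top0.png");s=cv2.imread("pics/scene0.png")
a=cv2.resize(t[170:250,150:290],None,fx=5,fy=5,interpolation=cv2.INTER_CUBIC)[:, :700]
b=cv2.resize(t[165:245,310:420],None,fx=3.6,fy=3.6,interpolation=cv2.INTER_CUBIC)
c=cv2.resize(s[155:235,245:345],None,fx=3.6,fy=3.6,interpolation=cv2.INTER_CUBIC)
a=cv2.resize(a,(530,303))
o=np.zeros((600,800,3),np.uint8); o[:288,:396]=b; o[:288,400:760]=c; o[290:593,:530]=a
cv2.imwrite("pics/crop1.png",o)
E
```

```text
(no output)
```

View pics/crop1.png

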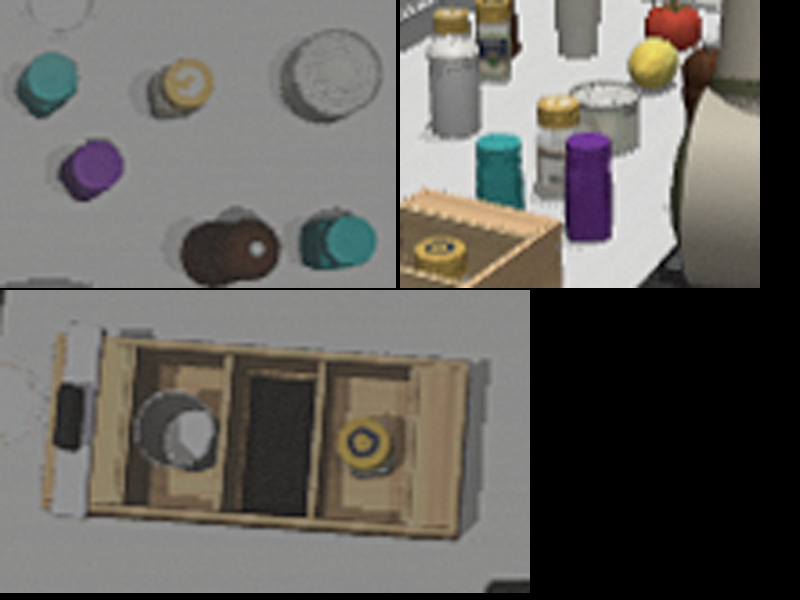

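The crop confirms it: the clear jar with the yellow cap is at about (362,188), with purple and turquoise look-alikes near it. The mill is at about (374,234), and the middle bay is empty. The mill is 170 mm tall and would stick out above the rim, while the jar (96 + 7.5 = 103.5 mm) stays below 112 mm, so the jar goes in.

```bash
python3 - <<'E'
from h import *
t=cv2.imread("pics/top0.png"); hsv=cv2.cvtColor(t,cv2.COLOR_BGR2HSV)
def big(m,x0,x1,y0,y1):
    k=np.zeros_like(m);k[y0:y1,x0:x1]=m[y0:y1,x0:x1]
    c,_=cv2.findContours(k,cv2.RETR_EXTERNAL,cv2.CHAIN_APPROX_NONE); return max(c,key=cv2.contourArea)
# crate wood
w=cv2.inRange(hsv,(8,60,60),(25,255,255))
c=big(cv2.morphologyEx(w,cv2.MORPH_CLOSE,np.ones((5,5))),155,285,170,245)
rect=cv2.boxPoints(cv2.minAreaRect(c)); P=np.array([plane("top",*p,112) for p in rect]); print("rim",rect.round(1).tolist(),P.round(0)[:,:2].tolist(),"mean",P.mean(0)); print([np.linalg.norm(P[i]-P[i-1]).round(1) for i in range(4)])
# liner
l=cv2.inRange(cv2.cvtColor(t,cv2.COLOR_BGR2GRAY),0,52); c=big(l,208,240,175,240)
rr=cv2.minAreaRect(c); b=cv2.boxPoints(rr); P=np.array([plane("top",*p,7.5) for p in b]); print("liner",rr,P.round(0)[:,:2].tolist(),P.mean(0))
# grip plate
c=big(l,155,180,185,225); rr=cv2.minAreaRect(c);b=cv2.boxPoints(rr); P=np.array([plane("top",*p,164) for p in b]); print("grip",rr,P.round(0)[:,:2].tolist(),P.mean(0))
# jar cap
y=cv2.inRange(hsv,(15,70,90),(32,255,255)); c=big(cv2.morphologyEx(y,cv2.MORPH_CLOSE,np.ones((5,5))),350,372,178,200)
print("cap",cv2.boundingRect(c),cv2.minEnclosingCircle(c),cv2.fitEllipse(c)[:2]); u=cv2.minEnclosingCircle(c)[0]; print(plane("top",*u,96),plane("top",*u,85))
# scene cap
s=cv2.imread("pics/scene0.png"); hs=cv2.cvtColor(s,cv2.COLOR_BGR2HSV); y=cv2.inRange(hs,(15,90,60),(32,255,255)); c=big(y,280,300,175,196); bx=cv2.boundingRect(c);print("scene cap",bx, "pred top centre",proj("scene",plane("top",*u,96)))
# crate edge lines: long rim edges per column
print(r.get_state()["tool_pos"])
for z in (112,):
  for p in ((274.9,188.5),(272,235.2)): print(plane("top",*p,z))
E
```

```text
rim [[172.5, 229.0], [175.6999969482422, 181.8000030517578], [273.3999938964844, 188.60000610351562], [270.1000061035156, 235.6999969482422]] [[451.0, 258.0], [589.0, 251.0], [570.0, -35.0], [432.0, -25.0]] mean [510.4761276  112.30253614 112.        ]
[np.float64(284.0), np.float64(138.3), np.float64(286.7), np.float64(138.2)]
liner ((220.46763610839844, 210.9205780029297), (22.088592529296875, 35.817264556884766), 4.39870548248291) [[460.0, 170.0], [573.0, 163.0], [568.0, 94.0], [455.0, 102.0]] [514.01708735 132.36027915   7.5       ]
grip ((167.76638793945312, 203.0697021484375), (6.6091084480285645, 16.1153621673584), 5.19442892074585) [[499.0, 271.0], [544.0, 268.0], [543.0, 250.0], [497.0, 253.0]] [520.84899264 260.76806482 164.        ]
cap (355, 182, 14, 13) ((361.5434875488281, 187.8586883544922), 6.802431106567383) ((361.5986633300781, 187.88427734375), (12.413875579833984, 13.131742477416992))
[ 574.58993017 -295.93396816   96.        ] [ 576.19616757 -297.9195366    85.        ]
scene cap (283, 182, 12, 9) pred top centre [288.61905835 182.84340546]
[ 214.88045554 -478.78609197  238.25824721]
[569.97762001 -39.05698761 112.        ]
[433.28030397 -30.89892947 112.        ]
```

```bash
python3 - <<'E'
from h import *
t=cv2.imread("pics/top0.png");s=cv2.imread("pics/scene0.png")
print("div mid",plane("top",221.8,209.6,98))
c0=np.array([511.,128.]); yaw=-0.066
def W(x,y,z): 
    c,sn=np.cos(yaw),np.sin(yaw); return [c0[0]+c*x-sn*y,c0[1]+sn*x+c*y,z]
def big(im,x0,y0,x1,y1,k,name,segs):
    o=cv2.resize(im[y0:y1,x0:x1],None,fx=k,fy=k,interpolation=cv2.INTER_CUBIC)
    for a,b in segs:
        q=[tuple(int(v) for v in ((proj(name,p)-[x0,y0]+.5)*k).round()) for p in (a,b)]; cv2.line(o,*q,(0,255,0),1)
    return o
def box(hx,hy,z,cy=0):
    q=[W(sx*hx,cy+sy*hy,z) for sx,sy in((1,1),(-1,1),(-1,-1),(1,-1))]; return list(zip(q,q[1:]+q[:1]))
segs=box(68,160,112)+box(62,34,98)+box(62,34,98,73)+box(62,34,98,-73)
A=big(t,155,172,285,244,6,"top",segs)   #780x432
B=cv2.resize(t[174:204,345:375],(165,165),interpolation=cv2.INTER_CUBIC)
B2=cv2.resize(s[175:215,275:305],(124,165),interpolation=cv2.INTER_CUBIC)
C=big(s,180,205,300,295,1.8,"scene",segs)
o=np.zeros((600,800,3),np.uint8);o[:432,:780]=A;o[434:599,:165]=B;o[434:599,170:294]=B2;o[434:596,300:516]=C
cv2.imwrite("pics/crop2.png",o)
E
```

```text
div mid [509.08889485 117.22900161  98.        ]
```

View pics/crop2.png

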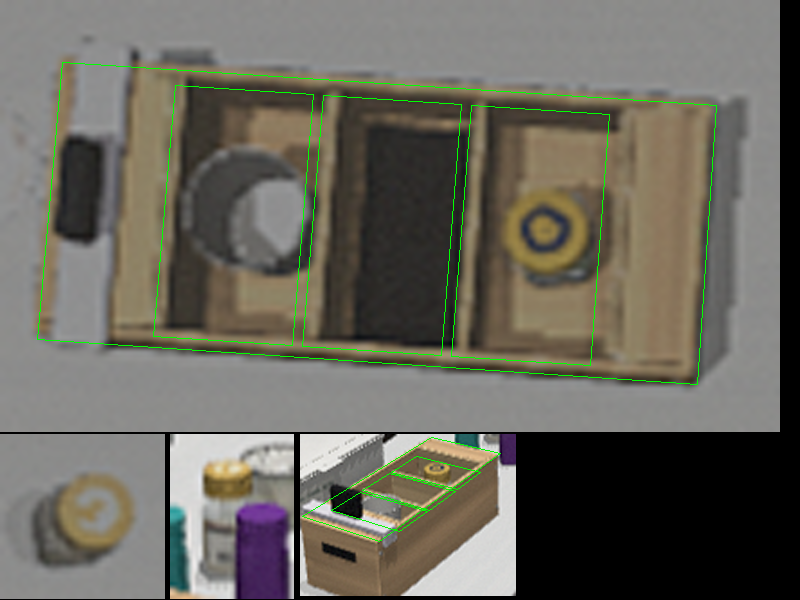

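```bash
python3 - <<'E'
from h import *
g=cv2.imread("pics/top0.png",0).astype(np.float32); col=cv2.imread("pics/top0.png")
yaw=-0.066;c,s=np.cos(yaw),np.sin(yaw)
for z in (112,98):
  ys=np.arange(165,-170,-3.)
  # average along crate x in a strip to beat noise
  prof=np.mean([[cv2.remap(g,*[np.full((1,1),v,np.float32) for v in proj("top",[511+c*x-s*y,128+s*x+c*y,z])],cv2.INTER_LINEAR)[0,0] for y in ys] for x in ((-58,-54,-50,-46,-42))],0) if z==98 else np.mean([[cv2.remap(g,*[np.full((1,1),v,np.float32) for v in proj("top",[511+c*x-s*y,128+s*x+c*y,z])],cv2.INTER_LINEAR)[0,0] for y in ys] for x in (-20,0,20)],0)
  print(z,[(int(a),int(b)) for a,b in zip(ys,prof)])
for p in ((60.8+155,208.7),(155+365/6,172+160/6)): print(plane("top",*p,7.5))
print(plane("top",215.8,192.8,7.5))
E
```

```text
112 [(165, 131), (162, 126), (159, 121), (156, 90), (153, 66), (150, 68), (147, 63), (144, 58), (141, 51), (138, 57), (135, 94), (132, 121), (129, 108), (126, 96), (123, 123), (120, 129), (117, 128), (114, 128), (111, 129), (108, 128), (105, 119), (102, 112), (99, 84), (96, 51), (93, 61), (90, 63), (87, 72), (84, 69), (81, 64), (78, 65), (75, 63), (72, 66), (69, 77), (66, 94), (63, 96), (60, 98), (57, 106), (54, 104), (51, 104), (48, 103), (45, 102), (42, 101), (39, 99), (36, 88), (33, 71), (30, 93), (27, 122), (24, 89), (21, 52), (18, 53), (15, 55), (12, 64), (9, 61), (6, 37), (3, 39), (0, 42), (-3, 43), (-6, 42), (-9, 42), (-12, 40), (-15, 42), (-18, 41), (-21, 42), (-24, 43), (-27, 41), (-30, 41), (-33, 42), (-36, 39), (-39, 34), (-42, 68), (-45, 116), (-48, 93), (-51, 49), (-54, 57), (-57, 74), (-60, 88), (-63, 93), (-66, 104), (-69, 110), (-72, 94), (-75, 98), (-78, 105), (-81, 105), (-84, 103), (-87, 94), (-90, 81), (-93, 85), (-96, 100), (-99, 99), (-102, 80), (-105, 74), (-108, 82), (-111, 88), (-114, 104), (-117, 115), (-120, 113), (-123, 126), (-126, 129), (-129, 127), (-13
[... 866 characters left out ...]
, 41), (-30, 43), (-33, 43), (-36, 43), (-39, 44), (-42, 105), (-45, 116), (-48, 63), (-51, 55), (-54, 68), (-57, 86), (-60, 90), (-63, 88), (-66, 92), (-69, 102), (-72, 107), (-75, 106), (-78, 107), (-81, 108), (-84, 110), (-87, 111), (-90, 110), (-93, 109), (-96, 108), (-99, 107), (-102, 104), (-105, 97), (-108, 94), (-111, 97), (-114, 107), (-117, 115), (-120, 115), (-123, 126), (-126, 128), (-129, 127), (-132, 125), (-135, 119), (-138, 118), (-141, 120), (-144, 117), (-147, 114), (-150, 120), (-153, 128), (-156, 107), (-159, 74), (-162, 97), (-165, 100), (-168, 101)]
[520.79880624 147.10198066   7.5       ]
[552.51492604 147.43052416   7.5       ]
[571.11909693 147.78945309   7.5       ]
```

```bash
python3 - <<'E'
from h import *
print("mill top",plane("top",380.8,233.9,170),"base-ish",plane("top",369,235,30))
print("tub",plane("top",402,185,50),"salt",plane("top",395,131,110),"box",plane("top",331,118,90), "purple",plane("top",336,212,96),"teal",plane("top",404,232,96))
for a in (575,-296.5,238),(575,-296.5,50),(510.5,120,130),(521,266,130): 
    d=np.array(a)-[214.9,-478.8,238.3]; print(a,d)
a=.4215;X=np.array([np.cos(a),np.sin(a)]);Y=np.array([np.sin(a),-np.cos(a)])
d=np.array([575-214.9,-296.5+478.8]);print("tool shift mm",X@d,Y@d)
E
```

```text
mill top [ 434.65298435 -334.17780126  170.        ] base-ish [ 437.70173459 -328.56970227   30.        ]
tub [ 590.34938824 -428.69053673   50.        ] salt [ 743.21115165 -395.57133508  110.        ] box [ 788.30989982 -207.95316398   90.        ] purple [ 502.57734384 -219.36044038   96.        ] teal [ 443.72280796 -418.9336309    96.        ]
(575, -296.5, 238) [ 3.601e+02  1.823e+02 -3.000e-01]
(575, -296.5, 50) [ 360.1  182.3 -188.3]
(510.5, 120, 130) [ 295.6  598.8 -108.3]
(521, 266, 130) [ 306.1  744.8 -108.3]
tool shift mm 403.1670368199628 -19.016845737681496
```

Call:
jog_arm(rows=[{"dx": 2, "dy": -0.1, "rz": -0.06, "fingers": 1}, {"dx": 6, "dy": -0.3, "rz": -0.17}, {"dx": 10.5, "dy": -0.5, "rz": -0.3}, {"dx": 15, "dy": -0.7, "rz": -0.42}, {"dx": 20, "dy": -0.9, "rz": -0.55}, {"dx": 25, "dy": -1.2, "rz": -0.68}, {"dx": 30, "dy": -1.4, "rz": -0.81}, {"dx": 35, "dy": -1.6, "rz": -0.94}, {"dx": 39, "dy": -1.8, "rz": -1.05}, {"dx": 40.3, "dy": -1.9, "rz": -1.083}])

```text
$.rows[0]: bad value
```

Call:
jog_arm(rows=[{"dx": 2, "dy": -0.1, "dz": 0, "rx": 0, "ry": 0, "rz": -0.06, "fingers": 1}, {"dx": 6, "dy": -0.3, "dz": 0, "rx": 0, "ry": 0, "rz": -0.17, "fingers": 1}, {"dx": 10.5, "dy": -0.5, "dz": 0, "rx": 0, "ry": 0, "rz": -0.3, "fingers": 1}, {"dx": 15, "dy": -0.7, "dz": 0, "rx": 0, "ry": 0, "rz": -0.42, "fingers": 1}, {"dx": 20, "dy": -0.9, "dz": 0, "rx": 0, "ry": 0, "rz": -0.55, "fingers": 1}, {"dx": 25, "dy": -1.2, "dz": 0, "rx": 0, "ry": 0, "rz": -0.68, "fingers": 1}, {"dx": 30, "dy": -1.4, "dz": 0, "rx": 0, "ry": 0, "rz": -0.81, "fingers": 1}, {"dx": 35, "dy": -1.6, "dz": 0, "rx": 0, "ry": 0, "rz": -0.94, "fingers": 1}, {"dx": 39, "dy": -1.8, "dz": 0, "rx": 0, "ry": 0, "rz": -1.05, "fingers": 1}, {"dx": 40.3, "dy": -1.9, "dz": 0, "rx": 0, "ry": 0, "rz": -1.083, "fingers": 1}])

```text
time_s: 1.1
tool_pos: [577.2, -294.2, 237.7]
ee_rot: [-2.286, -2.153, -0.0]
wrist_force: [-0.7, 0.3, 0.7]
width: 1.001
grasp_force: 0.0
```

Call:
jog_arm(rows=[{"dx": 0, "dy": 0, "dz": 2, "rx": 0, "ry": 0, "rz": 0, "fingers": 1}, {"dx": 0, "dy": 0, "dz": 5, "rx": 0, "ry": 0, "rz": 0, "fingers": 1}, {"dx": 0, "dy": 0, "dz": 8, "rx": 0, "ry": 0, "rz": 0, "fingers": 1}, {"dx": 0, "dy": 0, "dz": 10.5, "rx": 0, "ry": 0, "rz": 0, "fingers": 1}, {"dx": 0, "dy": 0, "dz": 12, "rx": 0, "ry": 0, "rz": 0, "fingers": 1}, {"dx": 0, "dy": 0, "dz": 12, "rx": 0, "ry": 0, "rz": 0, "fingers": 1}, {"dx": 0, "dy": 0, "dz": 12, "rx": 0, "ry": 0, "rz": 0, "fingers": 1}])

```text
time_s: 1.8
tool_pos: [574.5, -297.3, 119.3]
ee_rot: [2.295, 2.145, -0.0]
wrist_force: [-0.5, 0.6, 0.5]
width: 1.003
grasp_force: 0.0
```

```bash
python3 - <<'E'
from h import *
t=r.read_camera("top")[:,:,::-1].copy();s=r.read_camera("scene")[:,:,::-1].copy()
print(r.get_state()["tool_pos"])
o=np.zeros((600,800,3),np.uint8)
a=cv2.resize(t[140:260,310:430],(480,480),interpolation=cv2.INTER_CUBIC); b=cv2.resize(s[150:230,255:335],(320,320),interpolation=cv2.INTER_CUBIC)
o[:480,:480]=a;o[:320,480:]=b;cv2.imwrite("pics/n1.png",o)
E
```

```text
[ 575.00916635 -297.23553298  120.01331967]
```

View pics/n1.png

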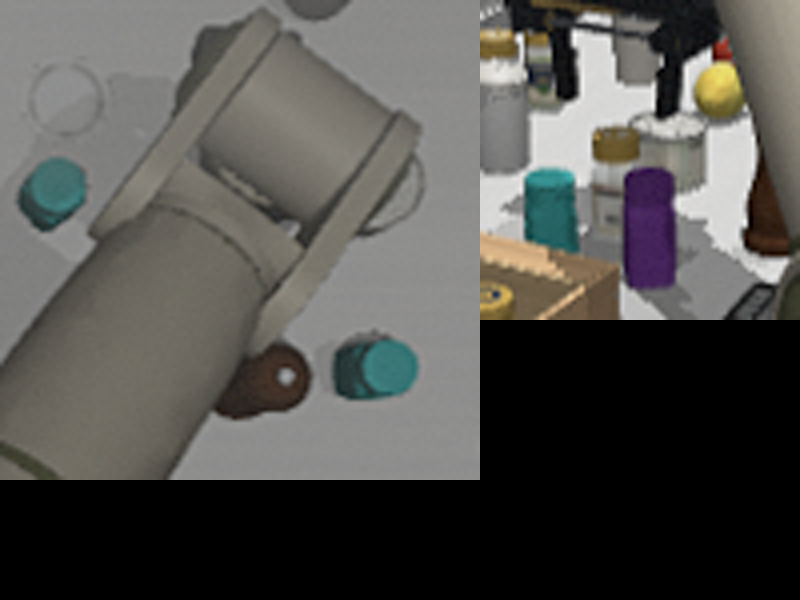

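The scene crop shows the jar (cap at about (613,145)) centred below the open fingers at (565,75) and (668,90), so I'll descend.

Call:
jog_arm(rows=[{"dx": 0, "dy": 0, "dz": 2, "rx": 0, "ry": 0, "rz": 0, "fingers": 1}, {"dx": 0, "dy": 0, "dz": 4, "rx": 0, "ry": 0, "rz": 0, "fingers": 1}, {"dx": 0, "dy": 0, "dz": 6, "rx": 0, "ry": 0, "rz": 0, "fingers": 1}, {"dx": 0, "dy": 0, "dz": 7.4, "rx": 0, "ry": 0, "rz": 0, "fingers": 1}, {"dx": 0, "dy": 0, "dz": 7.4, "rx": 0, "ry": 0, "rz": 0, "fingers": 1}, {"dx": 0, "dy": 0, "dz": 7.4, "rx": 0, "ry": 0, "rz": 0, "fingers": 1}])

```text
time_s: 2.5
tool_pos: [575.2, -297.0, 45.7]
ee_rot: [2.293, 2.146, 0.0]
wrist_force: [0.7, 1.4, 0.6]
width: 0.999
grasp_force: 0.0
```

Call:
jog_arm(newtons=15, rows=[{"dx": 0, "dy": 0, "dz": 0, "rx": 0, "ry": 0, "rz": 0, "fingers": 0.6}, {"dx": 0, "dy": 0, "dz": 0, "rx": 0, "ry": 0, "rz": 0, "fingers": 0.5}, {"dx": 0, "dy": 0, "dz": 0, "rx": 0, "ry": 0, "rz": 0, "fingers": 0.4}, {"dx": 0, "dy": 0, "dz": 0, "rx": 0, "ry": 0, "rz": 0, "fingers": 0.3}, {"dx": 0, "dy": 0, "dz": 0, "rx": 0, "ry": 0, "rz": 0, "fingers": 0.3}, {"dx": 0, "dy": 0, "dz": 0, "rx": 0, "ry": 0, "rz": 0, "fingers": 0.3}, {"dx": 0, "dy": 0, "dz": 0, "rx": 0, "ry": 0, "rz": 0, "fingers": 0.3}, {"dx": 0, "dy": 0, "dz": 0, "rx": 0, "ry": 0, "rz": 0, "fingers": 0.3}])

```text
time_s: 3.3
tool_pos: [574.9, -296.7, 44.8]
ee_rot: [2.293, 2.147, 0.0]
wrist_force: [-0.6, -0.0, 0.4]
width: 0.49
grasp_force: 15.0
```

Call:
jog_arm(newtons=20, rows=[{"dx": 0, "dy": 0, "dz": -1, "rx": 0, "ry": 0, "rz": 0, "fingers": 0.3}, {"dx": 0, "dy": 0, "dz": -3, "rx": 0, "ry": 0, "rz": 0, "fingers": 0.3}, {"dx": 0, "dy": 0, "dz": -6, "rx": 0, "ry": 0, "rz": 0, "fingers": 0.3}, {"dx": 0, "dy": 0, "dz": -9, "rx": 0, "ry": 0, "rz": 0, "fingers": 0.3}, {"dx": 0, "dy": 0, "dz": -12, "rx": 0, "ry": 0, "rz": 0, "fingers": 0.3}, {"dx": 0, "dy": 0, "dz": -15, "rx": 0, "ry": 0, "rz": 0, "fingers": 0.3}, {"dx": 0, "dy": 0, "dz": -17, "rx": 0, "ry": 0, "rz": 0, "fingers": 0.3}, {"dx": 0, "dy": 0, "dz": -18, "rx": 0, "ry": 0, "rz": 0, "fingers": 0.3}, {"dx": 0, "dy": 0, "dz": -18, "rx": 0, "ry": 0, "rz": 0, "fingers": 0.3}])

```text
time_s: 4.2
tool_pos: [575.0, -296.8, 226.0]
ee_rot: [2.292, 2.146, 0.001]
wrist_force: [-0.2, 0.0, -1.3]
width: 0.486
grasp_force: 20.0
```

Call:
jog_arm(rows=[{"dx": 2, "dy": -0.4, "dz": 0, "rx": 0, "ry": 0, "rz": 0, "fingers": 0.3}, {"dx": 5, "dy": -1.1, "dz": 0, "rx": 0, "ry": 0, "rz": 0, "fingers": 0.3}, {"dx": 10, "dy": -2.2, "dz": 0, "rx": 0, "ry": 0, "rz": 0, "fingers": 0.3}, {"dx": 15, "dy": -3.3, "dz": 0, "rx": 0, "ry": 0, "rz": 0, "fingers": 0.3}, {"dx": 20, "dy": -4.5, "dz": 0, "rx": 0, "ry": 0, "rz": 0, "fingers": 0.3}, {"dx": 25, "dy": -5.6, "dz": 0, "rx": 0, "ry": 0, "rz": 0, "fingers": 0.3}, {"dx": 30, "dy": -6.7, "dz": 0, "rx": 0, "ry": 0, "rz": 0, "fingers": 0.3}, {"dx": 35, "dy": -7.8, "dz": 0, "rx": 0, "ry": 0, "rz": 0, "fingers": 0.3}, {"dx": 39, "dy": -8.7, "dz": 0, "rx": 0, "ry": 0, "rz": 0, "fingers": 0.3}, {"dx": 41.1, "dy": -9.2, "dz": 0, "rx": 0, "ry": 0, "rz": 0, "fingers": 0.3}])

```text
time_s: 5.2
tool_pos: [508.5, 122.8, 223.6]
ee_rot: [-2.289, -2.149, 0.002]
wrist_force: [1.1, -0.2, -0.7]
width: 0.486
grasp_force: 20.0
```

Call:
jog_arm(rows=[{"dx": 0, "dy": 0, "dz": 0.5, "rx": 0, "ry": 0, "rz": 0, "fingers": 0.3}, {"dx": 0, "dy": 0, "dz": 1, "rx": 0, "ry": 0, "rz": 0, "fingers": 0.3}, {"dx": 0, "dy": 0, "dz": 2, "rx": 0, "ry": 0, "rz": 0, "fingers": 0.3}, {"dx": 0, "dy": 0, "dz": 3, "rx": 0, "ry": 0, "rz": 0, "fingers": 0.3}, {"dx": 0, "dy": 0, "dz": 4, "rx": 0, "ry": 0, "rz": 0, "fingers": 0.3}, {"dx": 0, "dy": 0, "dz": 5, "rx": 0, "ry": 0, "rz": 0, "fingers": 0.3}, {"dx": 0, "dy": 0, "dz": 5, "rx": 0, "ry": 0, "rz": 0, "fingers": 0.3}])

```text
time_s: 5.9
tool_pos: [509.5, 119.2, 173.1]
ee_rot: [-2.293, -2.145, 0.003]
wrist_force: [-0.7, -0.1, -0.4]
width: 0.488
grasp_force: 20.0
```

```bash
python3 - <<'E'
from h import *
t=r.read_camera("top")[:,:,::-1].copy();s=r.read_camera("scene")[:,:,::-1].copy()
S=r.get_state();print(S["tool_pos"],S["ee_rot"],S["width"])
o=np.zeros((600,800,3),np.uint8)
o[:320,:400]=cv2.resize(t[165:245,160:260],(400,320),interpolation=cv2.INTER_CUBIC); o[:480,400:]=cv2.resize(s[160:280,180:280],(400,480),interpolation=cv2.INTER_CUBIC)
cv2.imwrite("pics/n2.png",o)
E
```

```text
[510.22555919 119.38811344 174.68319169] [-2.29365844e+00 -2.14671571e+00  1.07559662e-04] 0.4883602386942152
```

View pics/n2.png

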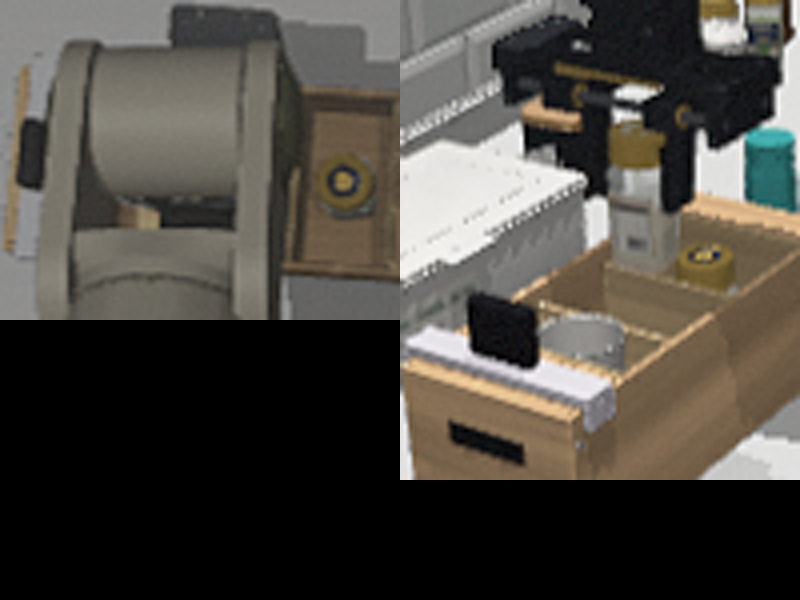

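The jar hangs upright over the middle bay. I'll check the divider tops in this second view, at about (212,236)–(245,245) and (231,227)–(261,232).

```bash
python3 - <<'E'
from h import *
for p in ((212.5,236.25),(245,245),(231.25,227.5),(261.25,232.5)): 
    P=plane("scene",*p,98); c,s=np.cos(-.066),np.sin(-.066); d=P[:2]-[510.5,120]; print(P.round(0), "crate xy",(c*d[0]+s*d[1]).round(1),(-s*d[0]+c*d[1]).round(1))
E
```

```text
[578. 162.  98.] crate xy 64.2 46.2
[471. 166.  98.] crate xy -42.9 43.7
[561.  94.  98.] crate xy 51.8 -22.9
[468.  84.  98.] crate xy -40.0 -38.3
```

```bash
python3 - <<'E'
from h import *
g=cv2.imread("pics/scene0.png",0).astype(np.float32)
c,s=np.cos(-.066),np.sin(-.066)
ys=np.arange(60,-60,-3.)
for xs in ((20,30,40,50),(-50,-40,-30,-20),):
  print(xs,[(int(y),int(np.mean([cv2.remap(g,*[np.full((1,1),v,np.float32) for v in proj("scene",[510.5+c*x-s*y,120+s*x+c*y,98])],cv2.INTER_LINEAR)[0,0] for x in xs]))) for y in ys])
S=cv2.imread("pics/scene0.png")
o=cv2.resize(S[205:265,190:290],None,fx=8,fy=8,interpolation=cv2.INTER_CUBIC)
for yy in (34,39,-34,-39):
  for k,col in ((0,(0,255,0)),(8,(0,0,255))):
    q=[tuple(int(v) for v in (proj("scene",[510.5+c*x-s*(yy+k),120+s*x+c*(yy+k),98])-[190,205]+.5)*8) for x in (-62,62)]; cv2.line(o,*q,col,1)
cv2.imwrite("pics/n3.png",o)
E
```

```text
(20, 30, 40, 50) [(60, 117), (57, 129), (54, 133), (51, 125), (48, 123), (45, 144), (42, 163), (39, 164), (36, 140), (33, 110), (30, 95), (27, 91), (24, 91), (21, 92), (18, 94), (15, 96), (12, 96), (9, 98), (6, 99), (3, 96), (0, 95), (-3, 97), (-6, 102), (-9, 100), (-12, 100), (-15, 101), (-18, 101), (-21, 99), (-24, 98), (-27, 113), (-30, 144), (-33, 152), (-36, 142), (-39, 120), (-42, 96), (-45, 91), (-48, 94), (-51, 96), (-54, 94), (-57, 93)]
(-50, -40, -30, -20) [(60, 119), (57, 126), (54, 122), (51, 114), (48, 113), (45, 123), (42, 149), (39, 159), (36, 150), (33, 133), (30, 123), (27, 128), (24, 127), (21, 133), (18, 126), (15, 125), (12, 127), (9, 126), (6, 125), (3, 121), (0, 119), (-3, 117), (-6, 120), (-9, 119), (-12, 126), (-15, 120), (-18, 116), (-21, 116), (-24, 116), (-27, 129), (-30, 152), (-33, 166), (-36, 155), (-39, 139), (-42, 128), (-45, 122), (-48, 123), (-51, 116), (-54, 114), (-57, 111)]
```

View pics/n3.png

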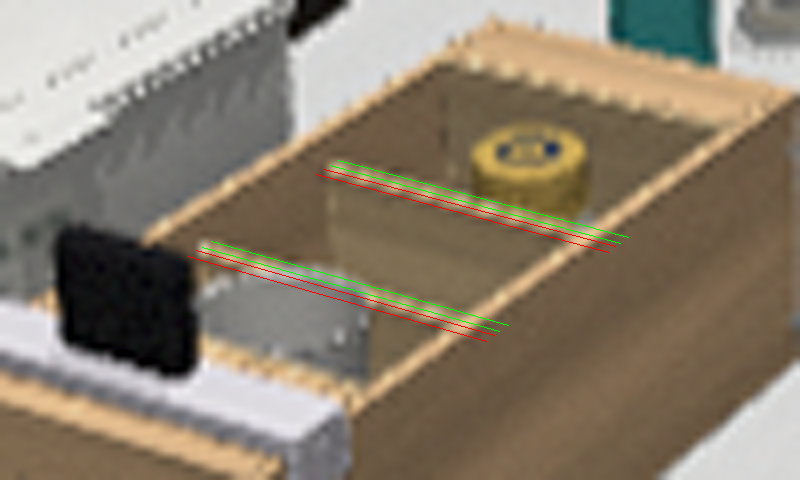

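Both views put the bay centre within about 3 mm of the present spot. I'll shift +1.5 mm along the row and lower.

Call:
jog_arm(rows=[{"dx": 0.15, "dy": 0, "dz": 1, "rx": 0, "ry": 0, "rz": 0, "fingers": 0.3}, {"dx": 0.15, "dy": 0, "dz": 2.5, "rx": 0, "ry": 0, "rz": 0, "fingers": 0.3}, {"dx": 0.15, "dy": 0, "dz": 4, "rx": 0, "ry": 0, "rz": 0, "fingers": 0.3}, {"dx": 0.15, "dy": 0, "dz": 5.5, "rx": 0, "ry": 0, "rz": 0, "fingers": 0.3}, {"dx": 0.15, "dy": 0, "dz": 7, "rx": 0, "ry": 0, "rz": 0, "fingers": 0.3}, {"dx": 0.15, "dy": 0, "dz": 8.5, "rx": 0, "ry": 0, "rz": 0, "fingers": 0.3}, {"dx": 0.15, "dy": 0, "dz": 10, "rx": 0, "ry": 0, "rz": 0, "fingers": 0.3}, {"dx": 0.15, "dy": 0, "dz": 11, "rx": 0, "ry": 0, "rz": 0, "fingers": 0.3}, {"dx": 0.15, "dy": 0, "dz": 11.5, "rx": 0, "ry": 0, "rz": 0, "fingers": 0.3}, {"dx": 0.15, "dy": 0, "dz": 11.5, "rx": 0, "ry": 0, "rz": 0, "fingers": 0.3}])

```text
time_s: 7.0
tool_pos: [510.1, 121.0, 59.3]
ee_rot: [-2.293, -2.147, 0.001]
wrist_force: [1.2, 0.5, -0.4]
width: 0.487
grasp_force: 20.0
```

Call:
jog_arm(rows=[{"dx": 0, "dy": 0, "dz": 0.2, "rx": 0, "ry": 0, "rz": 0, "fingers": 0.3}, {"dx": 0, "dy": 0, "dz": 0.4, "rx": 0, "ry": 0, "rz": 0, "fingers": 0.3}, {"dx": 0, "dy": 0, "dz": 0.6, "rx": 0, "ry": 0, "rz": 0, "fingers": 0.3}, {"dx": 0, "dy": 0, "dz": 0.6, "rx": 0, "ry": 0, "rz": 0, "fingers": 0.3}, {"dx": 0, "dy": 0, "dz": 0.6, "rx": 0, "ry": 0, "rz": 0, "fingers": 0.3}])

```text
time_s: 7.5
tool_pos: [510.3, 121.0, 53.8]
ee_rot: [2.293, 2.147, 0.0]
wrist_force: [-0.7, 0.4, -0.8]
width: 0.487
grasp_force: 20.0
```

Call:
jog_arm(rows=[{"dx": 0, "dy": 0, "dz": 0.1, "rx": 0, "ry": 0, "rz": 0, "fingers": 0.3}, {"dx": 0, "dy": 0, "dz": 0.1, "rx": 0, "ry": 0, "rz": 0, "fingers": 0.3}, {"dx": 0, "dy": 0, "dz": 0.1, "rx": 0, "ry": 0, "rz": 0, "fingers": 0.3}])

```text
time_s: 7.8
tool_pos: [510.2, 121.0, 52.7]
ee_rot: [-2.293, -2.147, -0.0]
wrist_force: [0.2, -0.2, -0.6]
width: 0.489
grasp_force: 20.0
```

Call:
jog_arm(rows=[{"dx": 0, "dy": 0, "dz": 0.06, "rx": 0, "ry": 0, "rz": 0, "fingers": 0.3}, {"dx": 0, "dy": 0, "dz": 0.06, "rx": 0, "ry": 0, "rz": 0, "fingers": 0.5}, {"dx": 0, "dy": 0, "dz": 0.06, "rx": 0, "ry": 0, "rz": 0, "fingers": 0.54}, {"dx": 0, "dy": 0, "dz": 0.06, "rx": 0, "ry": 0, "rz": 0, "fingers": 0.6}, {"dx": 0, "dy": 0, "dz": 0.06, "rx": 0, "ry": 0, "rz": 0, "fingers": 0.66}, {"dx": 0, "dy": 0, "dz": 0.06, "rx": 0, "ry": 0, "rz": 0, "fingers": 0.66}])

```text
time_s: 8.4
tool_pos: [510.2, 121.0, 52.1]
ee_rot: [-2.294, -2.147, -0.0]
wrist_force: [0.4, -0.3, -0.1]
width: 0.659
grasp_force: 0.0
```

Call:
jog_arm(rows=[{"dx": 0, "dy": 0, "dz": -0.5, "rx": 0, "ry": 0, "rz": 0, "fingers": 0.66}, {"dx": 0, "dy": 0, "dz": -1.5, "rx": 0, "ry": 0, "rz": 0, "fingers": 0.66}, {"dx": 0, "dy": 0, "dz": -3, "rx": 0, "ry": 0, "rz": 0, "fingers": 0.66}, {"dx": 0, "dy": 0, "dz": -5, "rx": 0, "ry": 0, "rz": 0, "fingers": 0.66}, {"dx": 0, "dy": 0, "dz": -8, "rx": 0, "ry": 0, "rz": 0, "fingers": 0.66}, {"dx": 0, "dy": 0, "dz": -11, "rx": 0, "ry": 0, "rz": 0, "fingers": 0.66}, {"dx": 0, "dy": 0, "dz": -14, "rx": 0, "ry": 0, "rz": 0, "fingers": 0.66}, {"dx": 0, "dy": 0, "dz": -16, "rx": 0, "ry": 0, "rz": 0, "fingers": 0.66}, {"dx": 0, "dy": 0, "dz": -17, "rx": 0, "ry": 0, "rz": 0, "fingers": 0.66}, {"dx": 0, "dy": 0, "dz": -17, "rx": 0, "ry": 0, "rz": 0, "fingers": 0.66}])

```text
time_s: 9.4
tool_pos: [510.5, 121.0, 223.4]
ee_rot: [2.292, 2.146, 0.003]
wrist_force: [-0.3, -0.1, -0.1]
width: 0.66
grasp_force: 0.0
```

```bash
python3 - <<'E'
from h import *
s=r.read_camera("scene")[:,:,::-1].copy()
S=r.get_state();print(S["tool_pos"],S["ee_rot"],S["width"])
cv2.imwrite("pics/n4.png",cv2.resize(s[150:290,170:310],(600,600),interpolation=cv2.INTER_CUBIC))
# grip plate in the scene image vs its place from the top view
m=cv2.inRange(cv2.cvtColor(s,cv2.COLOR_BGR2GRAY),0,40)[225:260,190:225]
n,l,st,ce=cv2.connectedComponentsWithStats(m);i=1+st[1:,4].argmax();print(st[i],ce[i]+[190,225])
for q in ((521,261,143),(521,266,143),(521,256,143)): print(q,proj("scene",q))
E
```

```text
[510.10732816 120.9810494  222.08085911] [2.29345281e+00 2.14682790e+00 2.32353155e-04] 0.6571286637202755
[  7   9  17  18 242] [205.24793388 242.10330579]
(521, 261, 143) [206.86353992 241.14809752]
(521, 266, 143) [205.67913708 242.00109836]
(521, 256, 143) [208.03999268 240.30082228]
```

View pics/n4.png

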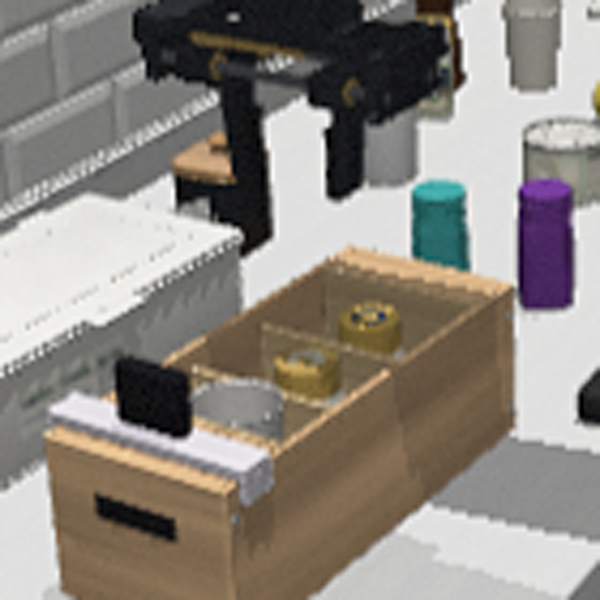

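The jar stands upright in the middle bay (cap at about (308,370) in the crop), below the rim. The bar's plate is at about (152,395), which gives roughly (520.5, 263.5). Next I move to the bar with a quarter turn.

Call:
jog_arm(rows=[{"dx": 1, "dy": 0, "dz": 0, "rx": 0, "ry": 0, "rz": -0.1, "fingers": 0.66}, {"dx": 3, "dy": 0, "dz": 0, "rx": 0, "ry": 0, "rz": -0.24, "fingers": 0.66}, {"dx": 5, "dy": 0, "dz": 0, "rx": 0, "ry": 0, "rz": -0.38, "fingers": 0.66}, {"dx": 7, "dy": 0, "dz": 0, "rx": 0, "ry": 0, "rz": -0.52, "fingers": 0.66}, {"dx": 9, "dy": 0, "dz": 0, "rx": 0, "ry": 0, "rz": -0.66, "fingers": 0.66}, {"dx": 11, "dy": 0, "dz": 0, "rx": 0, "ry": 0, "rz": -0.8, "fingers": 0.66}, {"dx": 13, "dy": 0, "dz": 0, "rx": 0, "ry": 0, "rz": -0.94, "fingers": 0.66}, {"dx": 14.3, "dy": 0.1, "dz": 0, "rx": 0, "ry": 0, "rz": -1.08, "fingers": 0.66}, {"dx": 14.3, "dy": 0.1, "dz": 0, "rx": 0, "ry": 0, "rz": -1.22, "fingers": 0.66}, {"dx": 14.3, "dy": 0.1, "dz": 0, "rx": 0, "ry": 0, "rz": -1.36, "fingers": 0.66}])

```text
time_s: 10.45
tool_pos: [520.1, 263.9, 220.4]
ee_rot: [-0.423, -3.11, 0.002]
wrist_force: [0.6, 0.2, 0.2]
width: 0.659
grasp_force: 0.0
```

Call:
jog_arm(rows=[{"dx": 0, "dy": 0, "dz": 0, "rx": 0, "ry": 0, "rz": -0.12, "fingers": 0.66}, {"dx": 0, "dy": 0, "dz": 1, "rx": 0, "ry": 0, "rz": -0.21, "fingers": 0.66}, {"dx": 0, "dy": 0, "dz": 3, "rx": 0, "ry": 0, "rz": -0.21, "fingers": 0.66}, {"dx": 0, "dy": 0, "dz": 4, "rx": 0, "ry": 0, "rz": -0.21, "fingers": 0.66}, {"dx": 0, "dy": 0, "dz": 4, "rx": 0, "ry": 0, "rz": -0.21, "fingers": 0.66}, {"dx": 0, "dy": 0, "dz": 4, "rx": 0, "ry": 0, "rz": -0.21, "fingers": 0.66}])

```text
time_s: 11.05
tool_pos: [520.7, 263.6, 182.2]
ee_rot: [-0.105, -3.14, 0.0]
wrist_force: [-0.6, -0.0, -0.9]
width: 0.664
grasp_force: 0.0
```

```bash
python3 - <<'E'
from h import *
s=r.read_camera("scene")[:,:,::-1].copy()
S=r.get_state();print(S["tool_pos"],S["ee_rot"],S["width"],S["q"])
cv2.imwrite("pics/n5.png",cv2.resize(s[150:290,150:290],(600,600),interpolation=cv2.INTER_CUBIC))
E
```

```text
[520.91950069 263.6843498  182.64271771] [1.05099992e-01 3.13912962e+00 3.52756347e-04] 0.6623901805014152 [ 2.68050490e-01  4.87065514e-01  1.39439065e+00  5.66273117e-06
  1.25939745e+00 -1.23581134e+00]
```

View pics/n5.png

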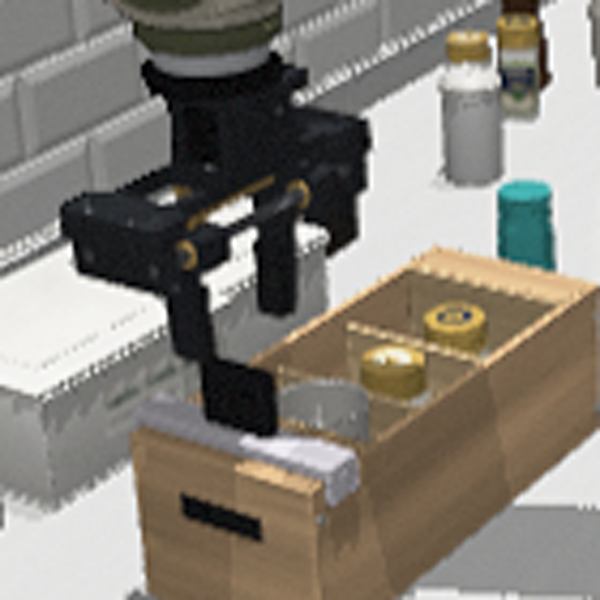

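The fingers straddle the plate at about (240,395), so I'll descend and grip.

Call:
jog_arm(rows=[{"dx": 0, "dy": 0, "dz": 1, "rx": 0, "ry": 0, "rz": 0, "fingers": 0.66}, {"dx": 0, "dy": 0, "dz": 2, "rx": 0, "ry": 0, "rz": 0, "fingers": 0.66}, {"dx": 0, "dy": 0, "dz": 3, "rx": 0, "ry": 0, "rz": 0, "fingers": 0.66}, {"dx": 0, "dy": 0, "dz": 4, "rx": 0, "ry": 0, "rz": 0, "fingers": 0.66}, {"dx": 0, "dy": 0, "dz": 5, "rx": 0, "ry": 0, "rz": 0, "fingers": 0.66}, {"dx": 0, "dy": 0, "dz": 5.3, "rx": 0, "ry": 0, "rz": 0, "fingers": 0.66}, {"dx": 0, "dy": 0, "dz": 5.3, "rx": 0, "ry": 0, "rz": 0, "fingers": 0.66}])

```text
time_s: 11.8
tool_pos: [520.5, 263.6, 128.6]
ee_rot: [-0.105, -3.139, 0.0]
wrist_force: [0.4, 0.3, -0.1]
width: 0.664
grasp_force: 0.0
```

Call:
jog_arm(newtons=15, rows=[{"dx": 0, "dy": 0, "dz": 0, "rx": 0, "ry": 0, "rz": 0, "fingers": 0.45}, {"dx": 0, "dy": 0, "dz": 0, "rx": 0, "ry": 0, "rz": 0, "fingers": 0.3}, {"dx": 0, "dy": 0, "dz": 0, "rx": 0, "ry": 0, "rz": 0, "fingers": 0.2}, {"dx": 0, "dy": 0, "dz": 0, "rx": 0, "ry": 0, "rz": 0, "fingers": 0.1}, {"dx": 0, "dy": 0, "dz": 0, "rx": 0, "ry": 0, "rz": 0, "fingers": 0.05}, {"dx": 0, "dy": 0, "dz": 0, "rx": 0, "ry": 0, "rz": 0, "fingers": 0.05}, {"dx": 0, "dy": 0, "dz": 0, "rx": 0, "ry": 0, "rz": 0, "fingers": 0.05}, {"dx": 0, "dy": 0, "dz": 0, "rx": 0, "ry": 0, "rz": 0, "fingers": 0.05}])

```text
time_s: 12.6
tool_pos: [520.7, 263.8, 129.2]
ee_rot: [0.105, 3.14, 0.001]
wrist_force: [-0.5, 1.6, 0.3]
width: 0.16
grasp_force: 15.0
```

Call:
jog_arm(rows=[{"dx": 0, "dy": -0.5, "dz": 0, "rx": 0, "ry": 0, "rz": 0, "fingers": 0.05}, {"dx": 0, "dy": -1.5, "dz": 0, "rx": 0, "ry": 0, "rz": 0, "fingers": 0.05}, {"dx": 0, "dy": -3, "dz": 0, "rx": 0, "ry": 0, "rz": 0, "fingers": 0.05}, {"dx": 0, "dy": -4.5, "dz": 0, "rx": 0, "ry": 0, "rz": 0, "fingers": 0.05}, {"dx": 0, "dy": -6, "dz": 0, "rx": 0, "ry": 0, "rz": 0, "fingers": 0.05}, {"dx": 0, "dy": -7.5, "dz": 0, "rx": 0, "ry": 0, "rz": 0, "fingers": 0.05}, {"dx": 0, "dy": -9, "dz": 0, "rx": 0, "ry": 0, "rz": 0, "fingers": 0.05}, {"dx": 0, "dy": -10.5, "dz": 0, "rx": 0, "ry": 0, "rz": 0, "fingers": 0.05}, {"dx": 0, "dy": -11.5, "dz": 0, "rx": 0, "ry": 0, "rz": 0, "fingers": 0.05}, {"dx": 0, "dy": -12, "dz": 0, "rx": 0, "ry": 0, "rz": 0, "fingers": 0.05}])

```text
time_s: 13.6
tool_pos: [512.5, 142.8, 129.2]
ee_rot: [-0.106, -3.139, 0.0]
wrist_force: [-1.4, 2.7, 3.0]
width: 0.161
grasp_force: 15.0
```

Call:
jog_arm(rows=[{"dx": 0, "dy": -0.5, "dz": 0, "rx": 0, "ry": 0, "rz": 0, "fingers": 0.05}, {"dx": 0, "dy": -1.5, "dz": 0, "rx": 0, "ry": 0, "rz": 0, "fingers": 0.05}, {"dx": 0, "dy": -3, "dz": 0, "rx": 0, "ry": 0, "rz": 0, "fingers": 0.05}, {"dx": 0, "dy": -4.5, "dz": 0, "rx": 0, "ry": 0, "rz": 0, "fingers": 0.05}, {"dx": 0, "dy": -6, "dz": 0, "rx": 0, "ry": 0, "rz": 0, "fingers": 0.05}, {"dx": 0, "dy": -7.5, "dz": 0, "rx": 0, "ry": 0, "rz": 0, "fingers": 0.05}, {"dx": 0, "dy": -9, "dz": 0, "rx": 0, "ry": 0, "rz": 0, "fingers": 0.05}, {"dx": 0, "dy": -10.5, "dz": 0, "rx": 0, "ry": 0, "rz": 0, "fingers": 0.05}, {"dx": 0, "dy": -12, "dz": 0, "rx": 0, "ry": 0, "rz": 0, "fingers": 0.05}, {"dx": 0, "dy": -13, "dz": 0, "rx": 0, "ry": 0, "rz": 0, "fingers": 0.05}])

```text
time_s: 14.6
tool_pos: [503.7, 12.4, 129.2]
ee_rot: [-0.106, -3.14, 0.0]
wrist_force: [-0.8, 1.8, 4.7]
width: 0.162
grasp_force: 15.0
```

Call:
jog_arm(rows=[{"dx": 0, "dy": -0.3, "dz": 0, "rx": 0, "ry": 0, "rz": 0, "fingers": 0.05}, {"dx": 0, "dy": -0.6, "dz": 0, "rx": 0, "ry": 0, "rz": 0, "fingers": 0.05}, {"dx": 0, "dy": -0.9, "dz": 0, "rx": 0, "ry": 0, "rz": 0, "fingers": 0.05}, {"dx": 0, "dy": -1.2, "dz": 0, "rx": 0, "ry": 0, "rz": 0, "fingers": 0.05}, {"dx": 0, "dy": -1.5, "dz": 0, "rx": 0, "ry": 0, "rz": 0, "fingers": 0.05}, {"dx": 0, "dy": -1.5, "dz": 0, "rx": 0, "ry": 0, "rz": 0, "fingers": 0.05}, {"dx": 0, "dy": -1.5, "dz": 0, "rx": 0, "ry": 0, "rz": 0, "fingers": 0.05}])

```text
time_s: 15.3
tool_pos: [502.7, -2.2, 129.2]
ee_rot: [-0.106, -3.14, 0.002]
wrist_force: [-2.7, -0.8, 5.3]
width: 0.159
grasp_force: 15.0
```

Call:
jog_arm(rows=[{"dx": 0, "dy": -0.2, "dz": 0, "rx": 0, "ry": 0, "rz": 0, "fingers": 0.05}, {"dx": 0, "dy": -0.4, "dz": 0, "rx": 0, "ry": 0, "rz": 0, "fingers": 0.05}, {"dx": 0, "dy": -0.6, "dz": 0, "rx": 0, "ry": 0, "rz": 0, "fingers": 0.05}, {"dx": 0, "dy": -0.6, "dz": 0, "rx": 0, "ry": 0, "rz": 0, "fingers": 0.05}])

```text
time_s: 15.7
tool_pos: [502.4, -8.0, 129.2]
ee_rot: [-0.106, -3.14, 0.001]
wrist_force: [-1.9, 0.2, 5.4]
width: 0.16
grasp_force: 15.0
```

Call:
jog_arm(rows=[{"dx": 0, "dy": -0.2, "dz": 0, "rx": 0, "ry": 0, "rz": 0, "fingers": 0.05}, {"dx": 0, "dy": -0.4, "dz": 0, "rx": 0, "ry": 0, "rz": 0, "fingers": 0.05}, {"dx": 0, "dy": -0.5, "dz": 0, "rx": 0, "ry": 0, "rz": 0, "fingers": 0.05}, {"dx": 0, "dy": -0.5, "dz": 0, "rx": 0, "ry": 0, "rz": 0, "fingers": 0.05}])

```text
time_s: 16.1
tool_pos: [502.2, -8.9, 129.1]
ee_rot: [0.106, 3.139, 0.011]
wrist_force: [4.0, 26.2, 5.5]
width: 0.159
grasp_force: 15.0
```

The 26 N reaction after about 273 mm shows the bar is at the stop. I'll relax, release and retreat.

Call:
jog_arm(rows=[{"dx": 0, "dy": 0.2, "dz": 0, "rx": 0, "ry": 0, "rz": 0, "fingers": 0.05}, {"dx": 0, "dy": 0.3, "dz": 0, "rx": 0, "ry": 0, "rz": 0, "fingers": 0.05}, {"dx": 0, "dy": 0.35, "dz": 0, "rx": 0, "ry": 0, "rz": 0, "fingers": 0.16}, {"dx": 0, "dy": 0.35, "dz": 0, "rx": 0, "ry": 0, "rz": 0, "fingers": 0.4}, {"dx": 0, "dy": 0.35, "dz": 0, "rx": 0, "ry": 0, "rz": 0, "fingers": 0.6}, {"dx": 0, "dy": 0.35, "dz": 0, "rx": 0, "ry": 0, "rz": 0, "fingers": 0.6}, {"dx": 0, "dy": 0.35, "dz": 0, "rx": 0, "ry": 0, "rz": 0, "fingers": 0.6}])

```text
time_s: 16.8
tool_pos: [502.4, -8.5, 129.0]
ee_rot: [-0.105, -3.14, 0.0]
wrist_force: [0.3, -0.7, 0.2]
width: 0.496
grasp_force: 0.0
```

Call:
jog_arm(rows=[{"dx": 0, "dy": 0, "dz": -1, "rx": 0, "ry": 0, "rz": 0, "fingers": 0.6}, {"dx": 0, "dy": 0, "dz": -3, "rx": 0, "ry": 0, "rz": 0, "fingers": 0.6}, {"dx": 0, "dy": 0, "dz": -6, "rx": 0, "ry": 0, "rz": 0, "fingers": 0.6}, {"dx": 0, "dy": 0, "dz": -9, "rx": 0, "ry": 0, "rz": 0, "fingers": 0.6}, {"dx": 0, "dy": 0, "dz": -12, "rx": 0, "ry": 0, "rz": 0, "fingers": 0.6}, {"dx": 0, "dy": 0, "dz": -14, "rx": 0, "ry": 0, "rz": 0, "fingers": 0.6}, {"dx": 0, "dy": 0, "dz": -15, "rx": 0, "ry": 0, "rz": 0, "fingers": 0.6}, {"dx": 0, "dy": 0, "dz": -15, "rx": 0, "ry": 0, "rz": 0, "fingers": 0.6}])

```text
time_s: 17.6
tool_pos: [502.7, -8.3, 280.2]
ee_rot: [0.105, 3.138, -0.001]
wrist_force: [-0.0, -0.1, -0.8]
width: 0.602
grasp_force: 0.0
```

```bash
python3 - <<'E'
from h import *
s=r.read_camera("scene")[:,:,::-1].copy()
S=r.get_state();print(S["tool_pos"],S["width"])
cv2.imwrite("pics/n6.png",cv2.resize(s[130:300,170:340],(600,600),interpolation=cv2.INTER_CUBIC))
E
```

```text
[502.37546009  -8.26427895 278.94918755] 0.6027586933096829
```

View pics/n6.png

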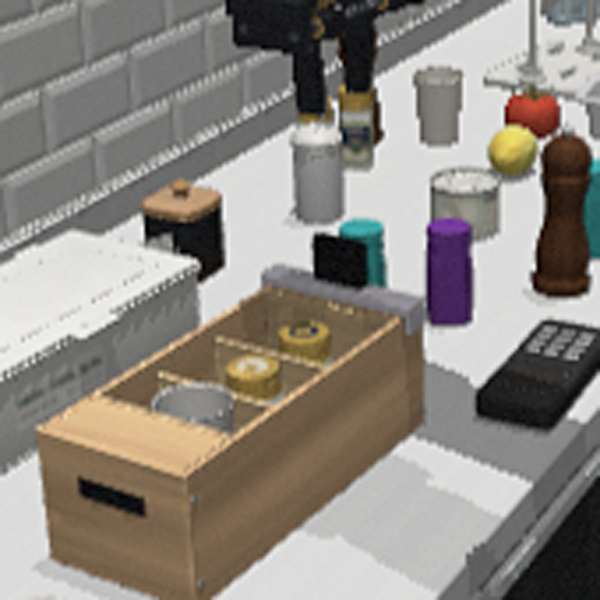

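The bar is at the far stop (plate at about (340,260)), the jar stands upright in the middle bay at (252,375), and the mill is untouched at (563,215).

```bash
python3 -c "from station import r; print(r.hand_in())"
```

```text
the job is handed in; nothing more can be done
None
```

The job is handed in: the jar stands upright in the empty compartment, the mill was left where it was, and the check bar slid right across to its far stop and was released, at about 18 s of the 51 s allowed.

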